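Bring a scooter flywheel to its timing mark

TASK

The scooter engine on the bench is waiting for its valve clearances to be set: push its flywheel round clockwise (seen from above, never backwards) with the fingertips until the single long timing line on the flywheel stands in line with the pointer on the crankcase, not the pair of short lines that comes round just before it. Push gently and do not pinch the flywheel or its bosses, and do not move the fan, ashtray, kick-start lever or fuel cap lying round the engine. Leave the flywheel at rest on the mark with the hand clear.

Things in the scene. Friction and masses are not known exactly. Their poses are not given: they have to be found in the camera images.
- engine: Aluminium scooter engine lying fixed on two timber packers; origin on the bench below the flywheel's axis, z up. Finned cylinder and head reach 230 mm to +y, 133 mm high; belt case reaches 380 mm to -y, 86 mm high, with a gearbox 122 mm and axle stub 181 mm high 300 mm out. Pointer on the +x side. A black pickup coil 144 mm high stands 68 mm from the axis, 150 degrees anticlockwise of the pointer.
- rotor (a joint): Flywheel on a vertical crankshaft: dark steel drum 124 mm across, flat upper face 158 mm above the bench. Rad, growing clockwise seen from above; 0 (or any whole turn) when the long timing line is in line with the pointer. Starts between -2.5 and -1.0. Turns round and round against a steady drag of 0.14 N m (3 to 4 N at a boss) and stops where it is left; no spring.
- face_center (a point): Centre of the flywheel's upper face, on the axis, 158 mm above the bench. Round it stand a washer 47 mm across and 3 mm high, a nut 25 mm across to 11 mm, and a shaft end 12 mm across to 17 mm above the face. Axes turn with the flywheel.
- timing_mark (a point): Outer end of the single long timing line, at the rim of the flywheel's upper face, 62 mm from the axis. The line is white, radial, 26 mm long and 3 mm wide, and runs on 14 mm down the drum's side. The pair of short white lines (9 mm long, 9 mm apart), not to be used, is centred 22 degrees farther clockwise, so it passes the pointer first.
- index_mark (a point): Tip of the fixed pointer cast on the crankcase: it points at the axis, 65.5 mm from it, 3.5 mm outside the rim and level with the flywheel's upper face, with a white line along its top. Axes parallel to engine's: x radially outward from the flywheel's axis, y along the rim.
- boss0 (a point): Centre of the top of flywheel boss 0: a round upright steel post 16 mm across, 16 mm high above the face (top 174 mm above the bench), 42 mm from the axis, 60 degrees anticlockwise from the timing line. The three posts are alike, 120 degrees apart; push on the side of one to turn the flywheel.
- boss1 (a point): Centre of the top of flywheel boss 1: a round upright steel post 16 mm across, 16 mm high above the face (top 174 mm above the bench), 42 mm from the axis, 180 degrees anticlockwise from the timing line. The three posts are alike, 120 degrees apart; push on the side of one to turn the flywheel.
- boss2 (a point): Centre of the top of flywheel boss 2: a round upright steel post 16 mm across, 16 mm high above the face (top 174 mm above the bench), 42 mm from the axis, 300 degrees anticlockwise from the timing line. The three posts are alike, 120 degrees apart; push on the side of one to turn the flywheel.
- fan: Loose black plastic cooling fan, disc 130 mm across and 26 mm high with blades on top, lying on the bench beyond the engine; origin: centre of its underside. Leave it alone.
- ashtray: Loose white ceramic ashtray of bolts, 112 mm across and 34 mm high, standing on the flat top of the belt case; origin: centre of its underside. Leave it alone.
- kick_lever: Loose aluminium kick-start lever lying flat, about 200 mm long along its x and 25 mm high; origin: on the bench near its middle. Leave it alone.
- fuel_cap: Loose red plastic fuel cap, 62 mm across and 40 mm high; origin: centre of its underside. Leave it alone.

How it is judged:
At the end, for the whole second after the job is handed in: The single long line on the flywheel's rim is within 3 mm sideways of the crankcase pointer, the flywheel is at rest, and the fan, ashtray, kick-start lever and fuel cap are within 15 mm of where they started (y of timing_mark in the frame of index_mark between -0.003 and 0.003 m and x of timing_mark in the frame of index_mark above -0.02 m and velocity of joint rotor between -0.03 and 0.03 rad/s and distance of each of fan, ashtray, kick_lever, fuel_cap from where it was at the start of the episode below 0.015 m); the robot touches nothing.
It fails at once if the flywheel is turned backwards (anticlockwise from above) faster than 0.15 rad/s, or back past 2.65 rad before the mark (velocity of joint rotor below -0.15 rad/s or value of joint rotor below -2.65 rad).
It fails at once if the flywheel or a boss is pinched or shoved hard (fingers on it with more than 30 N) (contact force between the fingers and rotor above 30 N).
It fails at once if the fan, ashtray, kick-start lever or fuel cap is pushed or lifted more than 15 mm (distance of any of fan, ashtray, kick_lever, fuel_cap from where it was at the start of the episode above 0.015 m).
It also fails if it takes over 45 s, if anything falls off the work surface, if the arm or the gripper's body presses on something with over 40 N, if the wrist force passes 120 N, or if a joint passes its speed limit or range.

ROBOT

A 7-joint arm with a two-finger parallel gripper is mounted at the origin on the work surface. World frame = base frame: x ahead of the robot, y to its left, z up, the work surface at z = 0. Lengths are in m, angles in rad, forces in N, time in s.
With the tool pointing down it reaches from about 0.425 to 0.925 m from the base axis. Payload 6.8 kg.
Tool frame: the origin (TCP) lies at the very end of the fingers, on their centre line; the grasp point (between the pads) lies 19 mm behind it; z points along the fingers, y is the line along which they close (so a half turn about z gives the same grasp; the last joint's range is limited). The gripper opens to 85 mm and grips with 20 to 120 N. Pads are 22 mm wide; open, the fingers measure 114 mm over their backs; the gripper's body (76 mm by 85 mm) begins 54 mm behind the grasp point. The pads swing forward as they close: fully open they stand 13 mm farther back than shut.
Start: joints at [-1.231, 0.477, 0.022, 1.555, -0.011, 1.109, -0.083], TCP at [0.292, 0.608, 0.193] pointing down, gripper open.
Joint ranges: [-2.96, 2.96], [-0.34, 2.1], [-1.41, 1.46], [0.24, 2.44], [-1.37, 4.51], [0.17, 1.92], [-2.96, 2.96]. Speed limits (rad/s): [2.39, 2.39, 3.14, 3.14, 3.14, 3.14, 3.14].

INTERFACE

Orientations are given as a unit quaternion [w, x, y, z].
In Python, from station import bot gives the robot as it stands.
- The arm moves only by the tool apply_moves, never from a script. Its argument "deltas" is a list of rows, each a list of 3 entries, a list of its own where there are three numbers: the closure, from 0 (fully open) to 1 (shut), then the shift along the tool's x, y, z in units of 0.2 m (1.0 is 0.2 m), then the turn about the tool's z in units of 2 pi rad (1.0 is 2 pi rad). A call has 1 to 12 rows; each row is the pose to reach, as a shift and turn from the pose commanded when the call began, along the tool's axes at that moment, turning the shorter way round; what a row does not reach only later rows make up. A row lasts 1/10 s, in which the tool goes at most 50 mm and 8.59 degrees, less where a joint would pass 70% of its speed; a pose out of reach is approached as far as the arm can. A call with a number of a shift or a turn outside -1 to 1 is refused whole. A call with a gripper value outside its range is refused whole. The fingers move at their own pace and stop on an object; "squeeze" is the grip in N (left out, the last holds). Time passes only in rows, so rows that repeat a pose let the fingers close. It gives the time, the measured TCP pose, the force, the opening and the grip force at its end, in the units of the state.
- bot.get_obs(): the state, without advancing time (a new reading comes with each control period).
- bot.read_camera(name): name is "side" or "top" or "wrist"; returns a dict with "color" (420x560x3 uint8, red, green, blue), "intrinsics" (3x3 intrinsics, pixels), "pose" (4x4, takes a point from camera to world coordinates); the wrist camera has in their place "hand_eye" (4x4, takes a point from camera to tool coordinates, whose origin is the TCP and whose axes are the flange's). Camera axes: x right, y down, z forward; pixel columns grow to the right and rows downward; lengths in m; the calibration is good to about 2 mm. A picture is of the moment at which its call begins: read the wrist's pose just before it. There is no depth.
- bot.hand_in(): hands the job in; it is judged then, once.
Trained networks look in a picture, given as the dict that the camera call returned (one of the last four; its "shot" number tells which), for a name from the list of things; names that differ only in an ending like _2 or _b are one class to them, and where a whole thing is asked for, a point or a joint stands for the part that bears it (a point fixed in the world has none). Each returns a list of dicts, best first, with "confidence" (0 to 1); they miss things now and then, are a little off and sometimes report something else, mostly with a low value. They report only what shows in the picture. A call takes as long as a camera call.
- bot.look_for(picture, target): "point" ([x, y, z] in m, in world coordinates, good to about 4 mm: the middle of the surface that is visible of it).
The state is a dict: "t": time; "q": joint angles; "joint_vel": joint speeds; "joint_torque": joint torques, N m; "eef_pos": TCP position; "tool_rot": TCP orientation; "contact_force": force on the tool from outside, world axes, zero at the start; "torque": the same for the moment, N m; "gripper_width": opening from 0.0 (shut) to 1.0 (fully open); "grasp_force": force on a finger pad.
Only numpy, scipy, OpenCV 4.12 (cv2) and the standard library are available. Lean on these libraries where they do the work, as an engineer would, in place of code of your own. Each camera call takes 0.05 s, during which the arm holds its last target. There are 200 camera calls.

## Working session

There is one attempt and no reset: what is moved stays moved. The work goes in short steps, Python scripts to look and compute and a tool call to move; the robot and the scene stay as the last step left them, time stands still between calls to the robot, and variables do not carry over. Pictures are saved under pics/ and viewed, at most 10 in all, crops included, and the job is handed in when it is done.

Besides the shell and the picture viewer there is one more tool, called after "Call:" as name(argument=value, ...) on one line, values as JSON. apply_moves: Moves the arm, as the interface text tells. Its arguments: {"type":"object","properties":{"deltas":{"type":"array","items":{"type":"array"}},"squeeze":{"type":"number"}},"required":["deltas"]}

```bash
mkdir -p pics
python3 - <<'E'
from station import bot
import cv2,numpy as np
o=bot.get_obs();print(o['t'],o['eef_pos'],o['tool_rot'],o['gripper_width'])
for n in ['top','side']:
    p=bot.read_camera(n);cv2.imwrite(f'pics/{n}0.png',p['color'][:,:,::-1])
    print(n,p['intrinsics'].tolist(),np.round(p['pose'],4).tolist())
    for k in ['face_center','timing_mark','index_mark','boss0','boss1','boss2','engine']:
        try: print(k,[(np.round(d['point'],4).tolist(),round(d['confidence'],2)) for d in bot.look_for(p,k)[:3]])
        except Exception as e: print(k,e)
E
```

```text
0.0 [0.29199249 0.60785502 0.19225015] [-1.15703389e-04  2.22016498e-01  9.75042500e-01 -8.85610839e-04] 1.002122241926613
top [[475.2220711259223, 0.0, 280.01417710467786], [0.0, 475.2220711259223, 211.70447690462186], [0.0, 0.0, 1.0]] [[0.0224, -0.9881, 0.1521, 0.4515], [-0.9997, -0.0214, 0.0079, 0.0034], [-0.0045, -0.1522, -0.9883, 1.0086], [0.0, 0.0, 0.0, 1.0]]
face_center [([0.5329, -0.0509, 0.1538], 0.86)]
timing_mark [([0.5325, -0.0547, 0.1578], 0.85), ([0.4865, -0.2277, 0.1002], 0.65)]
index_mark [([0.5109, -0.1087, 0.1241], 0.8)]
boss0 [([0.5367, -0.0601, 0.1593], 0.62)]
boss1 [([0.5367, -0.0601, 0.1593], 0.62)]
boss2 [([0.5367, -0.0601, 0.1593], 0.62)]
engine [([0.5067, -0.1052, 0.1157], 0.78)]
side [[498.72893942604617, 0.0, 273.10554147709115], [0.0, 498.72893942604617, 203.0482311970669], [0.0, 0.0, 1.0]] [[0.8731, -0.3669, 0.3211, 0.3116], [-0.4874, -0.6724, 0.557, -0.4681], [0.0115, -0.6428, -0.7659, 0.8022], [0.0, 0.0, 0.0, 1.0]]
face_center [([0.5247, -0.0698, 0.1559], 0.81)]
timing_mark [([0.7278, -0.0528, 0.0006], 0.22)]
index_mark [([0.5116, -0.1105, 0.1102], 0.78), ([0.4893, -0.2192, 0.1013], 0.22)]
boss0 [([0.5283, -0.0713, 0.1594], 0.84)]
boss1 [([0.5283, -0.0713, 0.1594], 0.84)]
boss2 [([0.5283, -0.0713, 0.1594], 0.84)]
engine [([0.5106, -0.1079, 0.1053], 0.56), ([0.5287, -0.0701, 0.1615], 0.29), ([0.4111, 0.0415, 0.0251], 0.22)]
```

Run:
```python
import cv2
a=cv2.imread('pics/top0.png');b=cv2.imread('pics/side0.png')
# top: rotor approx at pixel (305,225)
c=cv2.resize(a[140:280,210:400],None,fx=4,fy=4,interpolation=cv2.INTER_CUBIC);cv2.imwrite('pics/topc.png',c)
```

```text
(no output)
```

View pics/top0.png

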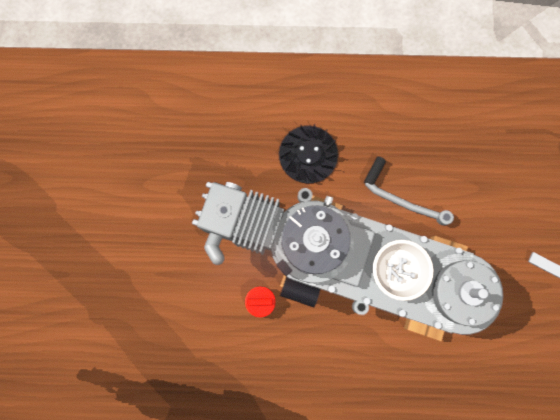

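View pics/topc.png

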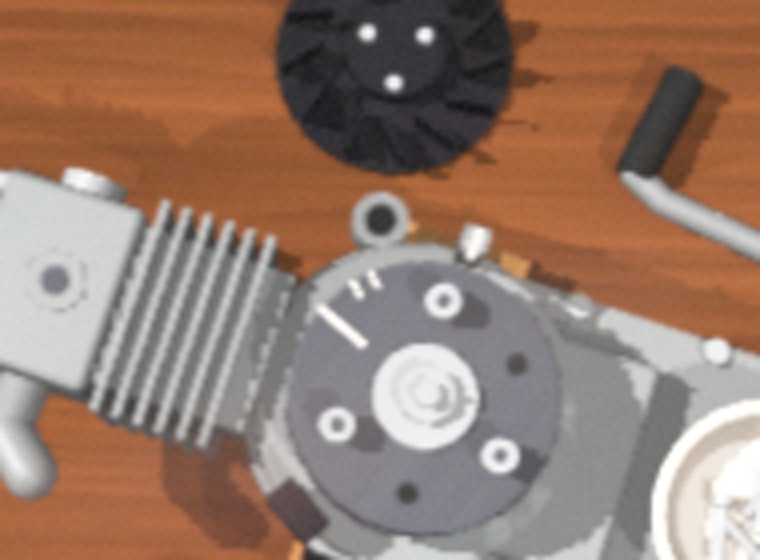

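The pictures show the long line at crop (342,325), the short pair at (363,285), the pointer at (475,245), boss0 at (337,424), boss2 at (443,300), boss1 at (500,455) and the washer at (425,397). Next I turn these into world coordinates.

```bash
cat > h.py <<'E'
import numpy as np
from scipy.spatial.transform import Rotation as R
def ray(p,uv,z):
    K=p['intrinsics'];T=np.array(p['pose']);d=T[:3,:3]@np.linalg.solve(K,[*uv,1.]);o=T[:3,3]
    return o+d*(z-o[2])/d[2]
def tool(o):
    w=o['tool_rot'];return R.from_quat([w[1],w[2],w[3],w[0]]).as_matrix()
def units(o,target): # shift in tool units to reach world target
    return tool(o).T@(np.array(target)-o['eef_pos'])/0.2
E
python3 - <<'E'
from h import *
from station import bot
p=bot.read_camera('top')
f=lambda x,y,z: ray(p,(210+(x+.5)/4-.5,140+(y+.5)/4-.5),z)
b=[f(337,424,.174),f(500,455,.174),f(443,300,.174)]
c=np.mean(b,0);print('c',c)
for n,q in zip(['b0','b1','b2','line_out','line_in','ptr_in','ptr_out'],b+[f(318,306,.158),f(366,346,.158),f(466,262,.158),f(478,228,.158)]):
    d=q-c;print(n,q.round(4),'r',np.hypot(*d[:2]).round(4),'ang',np.degrees(np.arctan2(d[1],d[0])).round(1))
o=bot.get_obs();print(units(o,[c[0],c[1],.25]), tool(o).round(3).tolist())
E
```

```text
c [ 0.53486455 -0.05487376  0.174     ]
b0 [ 0.5202 -0.0157  0.174 ] r 0.0419 ang 110.5
b1 [ 0.5082 -0.0873  0.174 ] r 0.042 ang -129.5
b2 [ 0.5763 -0.0617  0.174 ] r 0.0419 ang -9.3
line_out [ 0.5747 -0.0065  0.158 ] r 0.0627 ang 50.6
line_in [ 0.5569 -0.0285  0.158 ] r 0.0344 ang 50.1
ptr_in [ 0.5963 -0.0732  0.158 ] r 0.0641 ang -16.6
ptr_out [ 0.6121 -0.0785  0.158 ] r 0.0808 ang -17.0
[-2.5294923  -2.46436373 -0.28403029] [[-0.901, 0.433, -0.0], [0.433, 0.901, 0.0], [0.0, 0.0, -1.0]]
```

Call:
apply_moves(deltas=[[1,[0,0,-0.29],0],[1,[-0.77,-0.82,-0.29],0],[1,[-0.77,-0.82,-0.29],0],[1,[-0.77,-0.82,-0.29],0],[1,[-0.77,-0.82,-0.29],0],[1,[-0.77,-0.82,-0.29],0],[1,[-0.77,-0.82,-0.29],0]], squeeze=30)

```text
t: 1.55
eef_pos: [0.3624, 0.3896, 0.2519]
tool_rot: [0.001, 0.225, 0.974, -0.0]
contact_force: [-0.4, 0.3, -0.2]
gripper_width: -0.003
grasp_force: 0.0
```

Call:
apply_moves(deltas=[[1,[-0.77,-0.82,0],0],[1,[-0.77,-0.82,0],0],[1,[-0.77,-0.82,0],0],[1,[-0.77,-0.82,0],0],[1,[-0.77,-0.82,0],0],[1,[-0.77,-0.82,0],0]])

```text
t: 2.15
eef_pos: [0.4292, 0.1762, 0.2516]
tool_rot: [0.0, 0.225, 0.974, 0.0]
contact_force: [-0.0, 0.2, 0.3]
gripper_width: 0.002
grasp_force: 0.0
```

Call:
apply_moves(deltas=[[1,[-0.77,-0.82,0],0],[1,[-0.77,-0.82,0],0],[1,[-0.77,-0.82,0],0],[1,[-0.77,-0.82,0],0],[1,[-0.77,-0.82,0],0],[1,[-0.77,-0.82,0],0],[1,[-0.77,-0.82,0],0]])

```text
t: 2.85
eef_pos: [0.4961, -0.0335, 0.251]
tool_rot: [-0.0, 0.222, 0.975, 0.0]
contact_force: [-0.0, 0.1, 0.0]
gripper_width: -0.005
grasp_force: 0.0
```

Run:
```python
from h import *
from station import bot
import cv2
o=bot.get_obs();print(o['t'],o['eef_pos'],o['gripper_width'],o['q'],units(o,[.4968,-.0372,.164]),tool(o).round(3).tolist())
p=bot.read_camera('wrist');cv2.imwrite('pics/w1.png',p['color'][:,:,::-1]);print(p['intrinsics'].round(1).tolist(),p['hand_eye'].round(3).tolist())
q=bot.read_camera('side');cv2.imwrite('pics/s1.png',cv2.resize(q['color'][60:340,100:480,::-1],None,fx=2,fy=2))
```

```text
2.85 [ 0.49606036 -0.0335145   0.25104148] -0.004883256206057546 [-0.47681073  0.1220589   0.46475259  1.92379007 -0.06142681  1.10956612
  1.13629307] [-0.01146625 -0.01513223  0.43519911] [[-0.902, 0.432, -0.0], [0.432, 0.902, 0.0], [0.0, 0.0, -1.0]]
[[348.6, 0.0, 281.0], [0.0, 348.6, 207.0], [0.0, 0.0, 1.0]] [[0.0, -0.95, -0.314, 0.081], [1.0, 0.001, -0.001, -0.0], [0.001, -0.314, 0.95, -0.181], [0.0, 0.0, 0.0, 1.0]]
```

View pics/w1.png

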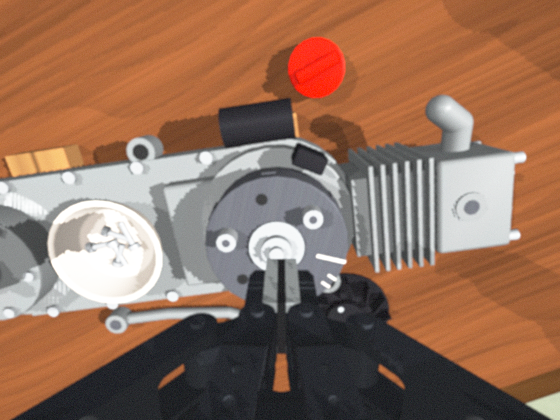

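View pics/s1.png

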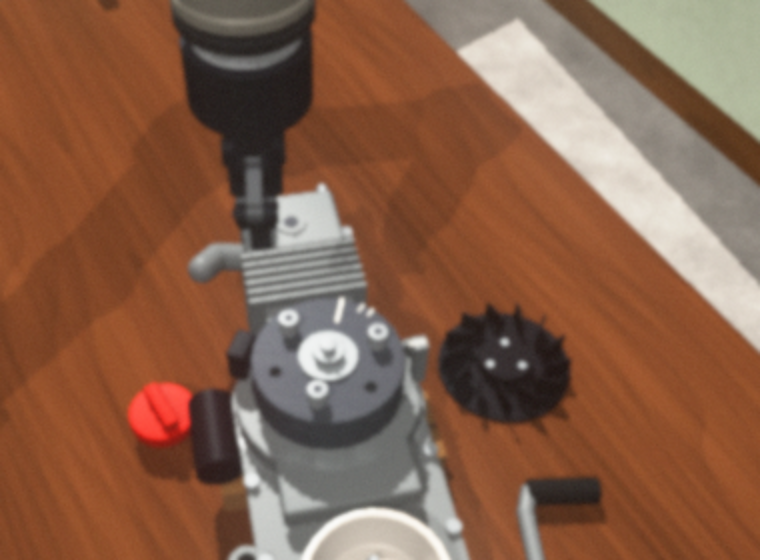

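The wrist view shows shut fingertips about 18 mm across, at (282,262), with the route down clear. The side view shows nothing in the way. I'll descend and work out the arc.

Call:
apply_moves(deltas=[[1,[-0.01,-0.015,0.2],0],[1,[-0.01,-0.015,0.37],0],[1,[-0.01,-0.015,0.43],0],[1,[-0.01,-0.015,0.43],0],[1,[-0.01,-0.015,0.43],0]])

```text
t: 3.45
eef_pos: [0.497, -0.0379, 0.1663]
tool_rot: [0.001, 0.221, 0.975, 0.0]
contact_force: [0.3, 0.5, 0.1]
gripper_width: 0.001
grasp_force: 0.0
```

```bash
cat > arc.py <<'E'
from h import *
from station import bot
import sys
C=np.array([.5349,-.0549]); r=.042
o=bot.get_obs();d=o['eef_pos'][:2]-C;a0=np.degrees(np.arctan2(d[1],d[0]));M=tool(o)
yaw=np.degrees(np.arctan2(M[1,1],M[0,1]))
print(o['t'],o['eef_pos'],'r',np.hypot(*d),'ang',a0,'yaw',yaw,'F',o['contact_force'])
for a in map(float,sys.argv[1:]):
    t=np.radians(a);u=units(o,[*(C+r*np.array([np.cos(t),np.sin(t)])),.164])
    print(a,u.round(4).tolist(),round((yaw-(a-90))/360,4))
E
python3 arc.py 150 145 140 136 132 128 124 120 116 112 108
```

```text
3.45 [ 0.49704241 -0.0378719   0.16630051] r 0.041510880363325627 ang 155.7820959232212 yaw 64.41173890727252 F [0.28127858 0.5412135  0.06419221]
150.0 [0.0019, 0.0211, 0.0115] 0.0123
145.0 [-0.0003, 0.0393, 0.0115] 0.0261
140.0 [-0.0041, 0.0572, 0.0116] 0.04
136.0 [-0.0082, 0.0713, 0.0116] 0.0511
132.0 [-0.0133, 0.085, 0.0116] 0.0623
128.0 [-0.0194, 0.0984, 0.0116] 0.0734
124.0 [-0.0264, 0.1113, 0.0116] 0.0845
120.0 [-0.0342, 0.1236, 0.0116] 0.0956
116.0 [-0.0429, 0.1354, 0.0117] 0.1067
112.0 [-0.0524, 0.1466, 0.0117] 0.1178
108.0 [-0.0627, 0.1571, 0.0117] 0.1289
```

Call:
apply_moves(deltas=[[1,[0.002,0.021,0.0115],0.0123],[1,[0,0.039,0.0115],0.026],[1,[-0.004,0.057,0.0115],0.04],[1,[-0.006,0.064,0.0115],0.0455],[1,[-0.008,0.071,0.0115],0.051],[1,[-0.011,0.078,0.0115],0.057],[1,[-0.0133,0.085,0.0115],0.0623],[1,[-0.0194,0.0984,0.0115],0.0734],[1,[-0.0264,0.111,0.0115],0.0845],[1,[-0.0342,0.1236,0.0115],0.0956],[1,[-0.043,0.1354,0.0115],0.1067],[1,[-0.0524,0.1466,0.0115],0.1178]])

```text
t: 4.65
eef_pos: [0.5199, -0.0161, 0.1649]
tool_rot: [0.001, 0.561, 0.828, 0.001]
contact_force: [-0.2, 0.2, 0.2]
gripper_width: -0.001
grasp_force: 0.0
```

```bash
python3 arc.py 108 104 100 96 92 88 84 80 76 74
python3 - <<'E'
from station import bot
import cv2
p=bot.read_camera('top');cv2.imwrite('pics/t2.png',cv2.resize(p['color'][140:280,210:400,::-1],None,fx=4,fy=4,interpolation=cv2.INTER_CUBIC))
E
```

```text
4.65 [ 0.51993295 -0.01613247  0.16493108] r 0.04155639595058526 ang 111.11016086672534 yaw 21.806208845934847 F [-0.20702367  0.24000507  0.16126838]
108.0 [0.0018, 0.0114, 0.0047] 0.0106
104.0 [0.0003, 0.026, 0.0047] 0.0217
100.0 [-0.0022, 0.0404, 0.0048] 0.0328
96.0 [-0.0057, 0.0547, 0.0049] 0.0439
92.0 [-0.0102, 0.0686, 0.0049] 0.055
88.0 [-0.0156, 0.0822, 0.005] 0.0661
84.0 [-0.022, 0.0954, 0.005] 0.0772
80.0 [-0.0293, 0.1081, 0.0051] 0.0884
76.0 [-0.0375, 0.1203, 0.0051] 0.0995
74.0 [-0.0418, 0.1262, 0.0051] 0.105
```

View pics/t2.png

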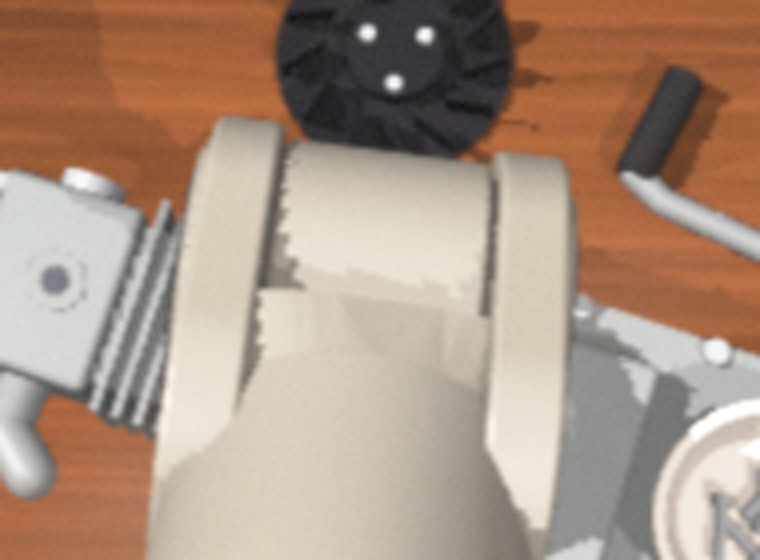

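The arm hides the flywheel in the top view. I'll check from the side and the wrist.

Run:
```python
from station import bot
import cv2,numpy as np
q=bot.read_camera('side');w=bot.read_camera('wrist')
a=cv2.resize(q['color'][180:300,210:320,::-1],None,fx=3.6,fy=3.6,interpolation=cv2.INTER_CUBIC)
b=cv2.resize(w['color'][130:400,150:430,::-1],(400,432))
a=cv2.resize(a,(396,432));cv2.imwrite('pics/sw3.png',np.hstack([a,b]))
```

```text
(no output)
```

View pics/sw3.png

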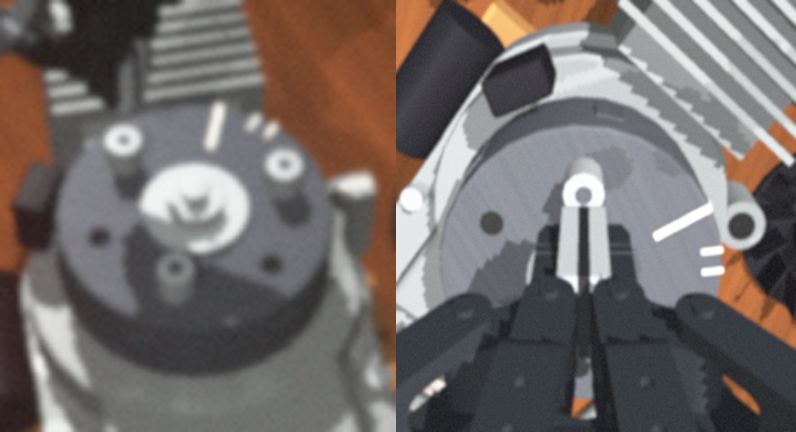

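Run:
```python
from h import *
from station import bot
q=bot.read_camera('side');o=bot.get_obs()
print(o['t'],o['eef_pos'],tool(o).round(3).tolist(),o['q'],o['gripper_width'])
def pr(X):
    T=q['pose'];c=T[:3,:3].T@(np.array(X)-T[:3,3]);u=q['intrinsics']@c/c[2];return ((u[0]-210)*3.6,(u[1]-180)*3.6)
print('tcp',pr(o['eef_pos']))
for n,X in dict(b0=[.5202,-.0157,.174],b1=[.5082,-.0873,.174],b2=[.5763,-.0617,.174],c=[.5349,-.0549,.158]).items(): print(n,pr(X))
```

```text
4.85 [ 0.51918016 -0.01641335  0.16407733] [[-0.376, 0.927, 0.002], [0.927, 0.376, 0.001], [-0.0, 0.002, -1.0]] [-0.57189021  0.27971938  0.58205735  1.98728124 -0.19184671  0.92564406
  0.49325811] -0.004801772791850515
tcp (np.float64(124.12487232073173), np.float64(150.43542479656819))
b0 (np.float64(124.71309687990892), np.float64(134.78640171693982))
b1 (np.float64(176.7582965174189), np.float64(262.5076823687631))
b2 (np.float64(285.4828023079395), np.float64(158.72172933027915))
c (np.float64(195.7817299208487), np.float64(205.65147424023883))
```

The side view shows boss0 still where it was. The visible fingertips end about 19 mm above the reported TCP, so they passed over the boss. I'll go back and descend lower while watching the force.

Call:
apply_moves(deltas=[[1,[0,0,-0.04],0],[1,[-0.054,-0.143,-0.04],-0.121],[1,[-0.054,-0.143,-0.04],-0.121],[1,[-0.054,-0.143,-0.04],-0.121],[1,[-0.054,-0.143,-0.04],-0.121],[1,[-0.054,-0.143,-0.04],-0.121],[1,[-0.054,-0.143,-0.04],-0.121],[1,[-0.054,-0.143,0.03],-0.121],[1,[-0.054,-0.143,0.06],-0.121],[1,[-0.054,-0.143,0.06],-0.121],[1,[-0.054,-0.143,0.06],-0.121]])

```text
t: 5.95
eef_pos: [0.4959, -0.0375, 0.1511]
tool_rot: [-0.0, 0.213, 0.977, -0.0]
contact_force: [0.1, -0.6, 0.1]
gripper_width: -0.003
grasp_force: 0.0
```

```bash
python3 arc.py 150
python3 - <<'E'
from station import bot
import cv2,numpy as np
q=bot.read_camera('side');w=bot.read_camera('wrist')
a=cv2.resize(q['color'][160:280,210:310,::-1],(400,480),interpolation=cv2.INTER_CUBIC)
b=cv2.resize(w['color'][180:300,231:331,::-1],(400,480),interpolation=cv2.INTER_CUBIC)
cv2.imwrite('pics/sw4.png',np.hstack([a,b]))
E
```

```text
5.95 [ 0.49588915 -0.03749395  0.15113998] r 0.042717872945518834 ang 155.95429490341377 yaw 65.43246264366559 F [ 0.11724918 -0.63038984  0.129746  ]
150.0 [-0.0045, 0.0218, -0.0643] 0.0151
```

View pics/sw4.png

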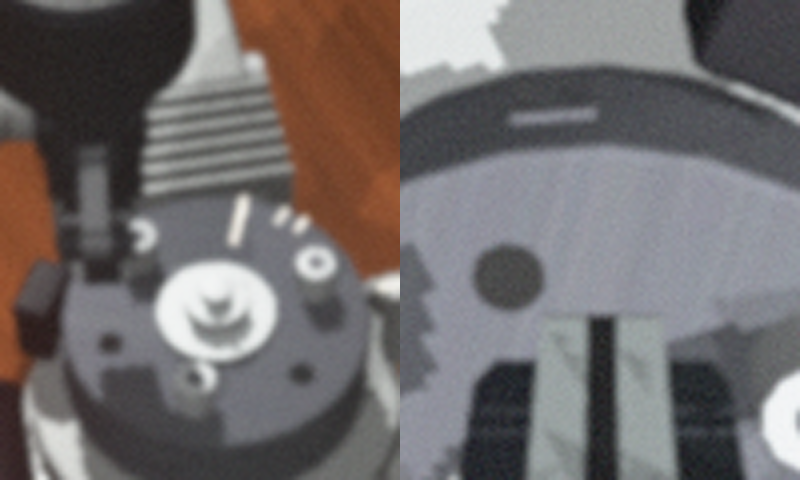

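The tip shows at crop (600,315), i.e. 19 mm behind the reported TCP, so it is now about 12 mm above the face. I'll go 6 mm lower and sweep.

Call:
apply_moves(deltas=[[1,[0,0,0.015],0],[1,[0,0,0.03],0],[1,[0,0,0.03],0]])

```text
t: 6.35
eef_pos: [0.4955, -0.0374, 0.1445]
tool_rot: [-0.0, 0.212, 0.977, -0.0]
contact_force: [0.3, -0.3, 0.3]
gripper_width: 0.002
grasp_force: 0.0
```

```bash
sed -i 's/,.164\]/,.144]/' arc.py; python3 arc.py 150 145 140 136 134 132 130 128 126 124 122 120
```

```text
6.35 [ 0.49547308 -0.0374153   0.14448301] r 0.04312999431082549 ang 156.0841000763515 yaw 65.49287081780147 F [ 0.33803355 -0.26223471  0.34521881]
150.0 [-0.0066, 0.0223, 0.0024] 0.0153
145.0 [-0.0092, 0.0405, 0.0024] 0.0291
140.0 [-0.0133, 0.0583, 0.0024] 0.043
136.0 [-0.0177, 0.0723, 0.0024] 0.0541
134.0 [-0.0202, 0.0792, 0.0024] 0.0597
132.0 [-0.023, 0.0859, 0.0024] 0.0653
130.0 [-0.0261, 0.0926, 0.0024] 0.0708
128.0 [-0.0294, 0.0992, 0.0024] 0.0764
126.0 [-0.0329, 0.1056, 0.0024] 0.0819
124.0 [-0.0366, 0.1119, 0.0023] 0.0875
122.0 [-0.0405, 0.1181, 0.0023] 0.093
120.0 [-0.0447, 0.1242, 0.0023] 0.0986
```

Call:
apply_moves(deltas=[[1,[-0.006,0.022,0],0.015],[1,[-0.009,0.04,0],0.029],[1,[-0.013,0.058,0],0.043],[1,[-0.015,0.065,0],0.0485],[1,[-0.0177,0.072,0],0.054],[1,[-0.02,0.079,0],0.06],[1,[-0.023,0.086,0],0.065],[1,[-0.026,0.0925,0],0.071],[1,[-0.029,0.099,0],0.076],[1,[-0.033,0.1055,0],0.082],[1,[-0.0365,0.112,0],0.0875],[1,[-0.0405,0.118,0],0.093]])

```text
t: 7.55
eef_pos: [0.513, -0.0193, 0.1449]
tool_rot: [-0.0, 0.485, 0.874, -0.0]
contact_force: [-0.3, 0.4, 0.3]
gripper_width: -0.004
grasp_force: 0.0
```

```bash
cat > line.py <<'E'
# long line/pair on the face in the wrist or side picture: white components, in polar coordinates about the axis
from h import *
from station import bot
import cv2
C=np.array([.5349,-.0549])
def blobs(name):
    o=bot.get_obs();p=bot.read_camera(name)
    if name=='wrist':
        T=np.eye(4);T[:3,:3]=tool(o);T[:3,3]=o['eef_pos'];p['pose']=T@p['hand_eye']
    # warp face plane to a 0.2 mm/px map, x right = world x, y down = world y
    s=.0002;n=700;w=np.array([[C[0]-.07,C[1]-.07],[C[0]+.07,C[1]-.07],[C[0]+.07,C[1]+.07],[C[0]-.07,C[1]+.07]])
    T=p['pose'];px=[]
    for q in w:
        c=T[:3,:3].T@(np.array([*q,.158])-T[:3,3]);u=p['intrinsics']@c;px.append(u[:2]/u[2])
    H=cv2.getPerspectiveTransform(np.float32(px),np.float32([[0,0],[n,0],[n,n],[0,n]]))
    im=cv2.warpPerspective(p['color'],H,(n,n),flags=cv2.INTER_LINEAR)
    pol=cv2.warpPolar(im,(350,1440),(n/2,n/2),350,cv2.WARP_POLAR_LINEAR)
    m=(pol.min(2)>150).astype(np.uint8); m[:,:125]=0; m[:,312:]=0
    k,l,st,ce=cv2.connectedComponentsWithStats(m)
    for i in range(1,k):
        if st[i,4]>150: print(name,'ang',round((ce[i,1]/4+180)%360-180,2),'r',st[i,0]*.2,'to',(st[i,0]+st[i,2])*.2,'width deg',st[i,3]/4,'area',st[i,4])
    return im
if __name__=='__main__':
    for n in ['side','wrist']: cv2.imwrite(f'pics/map_{n}.png',blobs(n)[:,:,::-1])
E
python3 line.py; python3 arc.py 120 116 112 108 104 100 96 92 88 84 80 76
```

```text
side ang 6.21 r 36.800000000000004 to 54.800000000000004 width deg 14.75 area 4295
side ang 23.8 r 49.800000000000004 to 59.400000000000006 width deg 7.0 area 972
side ang 33.28 r 49.2 to 59.6 width deg 6.75 area 1084
side ang 90.35 r 25.0 to 27.200000000000003 width deg 105.0 area 2384
side ang 51.58 r 31.6 to 61.2 width deg 12.0 area 5296
side ang 101.53 r 42.400000000000006 to 49.800000000000004 width deg 14.75 area 1443
side ang -3.72 r 37.0 to 54.0 width deg 8.75 area 2153
wrist ang 31.66 r 56.400000000000006 to 61.6 width deg 5.0 area 319
wrist ang 95.94 r 25.0 to 62.400000000000006 width deg 147.25 area 57363
wrist ang 168.36 r 48.6 to 54.0 width deg 6.25 area 253
wrist ang -174.39 r 46.800000000000004 to 60.800000000000004 width deg 23.25 area 1895
wrist ang -161.89 r 53.800000000000004 to 61.2 width deg 13.75 area 1020
wrist ang -58.18 r 25.0 to 36.800000000000004 width deg 14.0 area 1622
wrist ang -55.45 r 37.0 to 41.800000000000004 width deg 3.5 area 158
7.65 [ 0.5131095  -0.01915813  0.14485469] r 0.04186056654244739 ang 121.3691151949522 yaw 31.997277981787718 F [ 0.94792755 -0.37421604 -0.26516016]
120.0 [0.0006, 0.005, 0.0043] 0.0055
116.0 [-0.0004, 0.0196, 0.0043] 0.0167
112.0 [-0.0025, 0.0342, 0.0043] 0.0278
108.0 [-0.0055, 0.0485, 0.0043] 0.0389
104.0 [-0.0096, 0.0626, 0.0043] 0.05
100.0 [-0.0146, 0.0764, 0.0043] 0.0611
96.0 [-0.0205, 0.0898, 0.0043] 0.0722
92.0 [-0.0274, 0.1027, 0.0043] 0.0833
88.0 [-0.0352, 0.1151, 0.0043] 0.0944
84.0 [-0.0438, 0.127, 0.0043] 0.1055
80.0 [-0.0532, 0.1382, 0.0043] 0.1167
76.0 [-0.0634, 0.1488, 0.0043] 0.1278
```

Run:
```python
from station import bot
import cv2,numpy as np
q=bot.read_camera('side');w=bot.read_camera('wrist')
a=cv2.resize(q['color'][150:270,215:315,::-1],(400,480),interpolation=cv2.INTER_CUBIC)
b=cv2.resize(w['color'][180:300,231:331,::-1],(400,480),interpolation=cv2.INTER_CUBIC)
cv2.imwrite('pics/sw5.png',np.hstack([a,b]))
```

```text
(no output)
```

View pics/sw5.png

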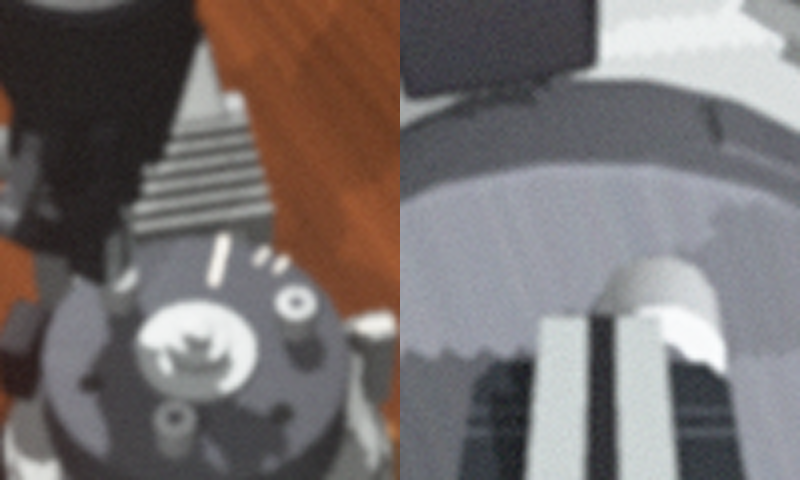

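Run:
```python
from h import *
from station import bot
q=bot.read_camera('side')
def pr(X,off,s):
    T=q['pose'];c=T[:3,:3].T@(np.array(X)-T[:3,3]);u=q['intrinsics']@c/c[2];return np.round((u[:2]-off)*s)
for P,yaw,off,s in [([.5192,-.0164,.1641],21.8,(210,180),3.6),([.4959,-.0375,.1511],65.4,(210,160),4),([.5131,-.0192,.1449],32,(215,150),4)]:
    t=np.radians(yaw);y=np.array([np.cos(t),np.sin(t),0]);x=np.array([-y[1],y[0],0])
    for h in [0,.02,.03,.04]:
        print(h,[pr(np.array(P)+[0,0,h]+a*x+b*y,off,s).tolist() for a,b in [(0,0),(-.011,-.009),(-.011,.009),(.011,-.009)]])
```

```text
0 [[124.0, 150.0], [129.0, 175.0], [156.0, 150.0], [93.0, 150.0]]
0.02 [[123.0, 123.0], [128.0, 147.0], [155.0, 123.0], [90.0, 122.0]]
0.03 [[122.0, 108.0], [127.0, 133.0], [154.0, 108.0], [89.0, 108.0]]
0.04 [[121.0, 94.0], [127.0, 119.0], [154.0, 94.0], [88.0, 93.0]]
0 [[111.0, 326.0], [140.0, 343.0], [138.0, 306.0], [84.0, 346.0]]
0.02 [[109.0, 296.0], [138.0, 313.0], [136.0, 276.0], [81.0, 316.0]]
0.03 [[108.0, 281.0], [137.0, 298.0], [135.0, 261.0], [80.0, 301.0]]
0.04 [[107.0, 265.0], [136.0, 282.0], [134.0, 245.0], [79.0, 285.0]]
0 [[109.0, 326.0], [121.0, 352.0], [144.0, 321.0], [75.0, 331.0]]
0.02 [[108.0, 296.0], [120.0, 323.0], [142.0, 292.0], [72.0, 301.0]]
0.03 [[107.0, 281.0], [119.0, 308.0], [142.0, 276.0], [71.0, 286.0]]
0.04 [[106.0, 265.0], [118.0, 292.0], [141.0, 261.0], [70.0, 270.0]]
```

All views agree that the real tip ends about 41 mm short of the reported TCP, so the tip is now at about z 0.186. I'll back off and descend to TCP z of about 0.124.

Call:
apply_moves(deltas=[[1,[-0.033,-0.117,-0.02],-0.092],[1,[-0.033,-0.117,-0.02],-0.092],[1,[-0.033,-0.117,-0.02],-0.092],[1,[-0.033,-0.117,-0.02],-0.092],[1,[-0.033,-0.117,-0.02],-0.092],[1,[-0.033,-0.117,0.03],-0.092],[1,[-0.033,-0.117,0.06],-0.092],[1,[-0.033,-0.117,0.08],-0.092],[1,[-0.033,-0.117,0.09],-0.092],[1,[-0.033,-0.117,0.1],-0.092],[1,[-0.033,-0.117,0.1],-0.092]])

```text
t: 8.9
eef_pos: [0.4965, -0.0373, 0.1247]
tool_rot: [-0.0, 0.215, 0.977, -0.0]
contact_force: [-0.1, 0.2, 0.8]
gripper_width: -0.002
grasp_force: 0.0
```

```bash
sed -i 's/,.144\]/,.124]/' arc.py; python3 arc.py 150 145 142 140 138 136 134 132 130 128 126 124
```

```text
8.9 [ 0.49654444 -0.03734334  0.12466303] r 0.04218276221267125 ang 155.40479455233822 yaw 65.12304371961245 F [-0.08042661  0.1906716   0.78976805]
150.0 [-0.0018, 0.0198, 0.0033] 0.0142
145.0 [-0.0042, 0.0379, 0.0033] 0.0281
142.0 [-0.0064, 0.0487, 0.0033] 0.0365
140.0 [-0.0082, 0.0558, 0.0033] 0.042
138.0 [-0.0102, 0.0629, 0.0033] 0.0476
136.0 [-0.0125, 0.0698, 0.0033] 0.0531
134.0 [-0.015, 0.0767, 0.0033] 0.0587
132.0 [-0.0178, 0.0835, 0.0033] 0.0642
130.0 [-0.0208, 0.0902, 0.0033] 0.0698
128.0 [-0.024, 0.0968, 0.0033] 0.0753
126.0 [-0.0275, 0.1032, 0.0033] 0.0809
124.0 [-0.0311, 0.1096, 0.0033] 0.0865
```

Call:
apply_moves(deltas=[[1,[-0.002,0.02,0],0.014],[1,[-0.004,0.038,0],0.028],[1,[-0.0065,0.0485,0],0.0365],[1,[-0.008,0.056,0],0.042],[1,[-0.01,0.063,0],0.0475],[1,[-0.0125,0.07,0],0.053],[1,[-0.015,0.0765,0],0.0585],[1,[-0.018,0.0835,0],0.064],[1,[-0.021,0.09,0],0.07],[1,[-0.024,0.0965,0],0.0755],[1,[-0.0275,0.103,0],0.081],[1,[-0.031,0.1095,0],0.0865]])

```text
t: 10.1
eef_pos: [0.51, -0.0204, 0.1247]
tool_rot: [-0.001, 0.47, 0.882, -0.001]
contact_force: [-4.3, -1.7, 1.6]
gripper_width: 0.001
grasp_force: 2.1
```

```bash
python3 line.py|grep side; python3 arc.py 120 116 112 108 104 100 96 92 90 88
```

```text
side ang 0.51 r 38.400000000000006 to 46.2 width deg 1.75 area 170
side ang 8.56 r 49.400000000000006 to 59.6 width deg 7.25 area 1097
side ang 17.66 r 49.6 to 59.2 width deg 7.0 area 997
side ang 36.18 r 31.400000000000002 to 60.6 width deg 12.5 area 5295
side ang 79.15 r 25.0 to 26.6 width deg 91.5 area 1459
side ang 88.32 r 43.2 to 59.800000000000004 width deg 16.25 area 3329
side ang -11.12 r 34.4 to 52.400000000000006 width deg 23.25 area 6719
10.2 [ 0.51052057 -0.02028947  0.12473861] r 0.04233492278261524 ang 125.16061226810746 yaw 33.95851753324913 F [-3.22751124 -0.23840496  1.31314391]
120.0 [-0.0021, 0.0189, 0.0037] 0.011
116.0 [-0.0037, 0.0335, 0.0036] 0.0221
112.0 [-0.0062, 0.048, 0.0036] 0.0332
108.0 [-0.0097, 0.0622, 0.0036] 0.0443
104.0 [-0.0142, 0.0761, 0.0036] 0.0554
100.0 [-0.0197, 0.0897, 0.0035] 0.0666
96.0 [-0.0261, 0.1029, 0.0035] 0.0777
92.0 [-0.0335, 0.1156, 0.0035] 0.0888
90.0 [-0.0374, 0.1218, 0.0035] 0.0943
88.0 [-0.0416, 0.1278, 0.0034] 0.0999
```

Contact is gentle, about 4 N, and the line has moved from 51.6° to 36.2°. I'll carry on along the arc.

Call:
apply_moves(deltas=[[1,[-0.002,0.019,0.002],0.011],[1,[-0.004,0.0335,0.002],0.022],[1,[-0.006,0.048,0.002],0.033],[1,[-0.01,0.062,0.002],0.044],[1,[-0.014,0.076,0.002],0.0555],[1,[-0.0195,0.0895,0.002],0.0665],[1,[-0.026,0.103,0.002],0.0775],[1,[-0.0335,0.1155,0.002],0.089],[1,[-0.0415,0.128,0.002],0.1],[1,[-0.0415,0.128,0.002],0.1]])

```text
t: 11.2
eef_pos: [0.5371, -0.0125, 0.1245]
tool_rot: [-0.0, 0.719, 0.695, -0.0]
contact_force: [-3.0, -0.4, 3.7]
gripper_width: -0.0
grasp_force: 1.9
```

```bash
python3 line.py|grep side; python3 arc.py 88 86 84 82 80 79 78 77 76 75 74 73 72
```

```text
side ang 1.11 r 33.0 to 58.6 width deg 3.25 area 1145
side ang 59.96 r 43.2 to 61.6 width deg 17.75 area 5063
side ang -41.13 r 32.6 to 37.800000000000004 width deg 7.5 area 556
side ang -29.76 r 51.0 to 61.0 width deg 9.0 area 1211
side ang -20.36 r 51.0 to 62.400000000000006 width deg 8.0 area 1140
side ang -4.09 r 32.2 to 59.800000000000004 width deg 9.5 area 4181
11.3 [ 0.53712677 -0.0125293   0.12452032] r 0.04242917472523664 ang 86.99161963084909 yaw -1.8674667549096065 F [-3.23391378  0.0412931   1.76310713]
88.0 [-0.0021, -0.0037, 0.0026] 0.0004
86.0 [-0.0022, 0.0036, 0.0026] 0.0059
84.0 [-0.0027, 0.0109, 0.0026] 0.0115
82.0 [-0.0033, 0.0182, 0.0026] 0.017
80.0 [-0.0042, 0.0255, 0.0026] 0.0226
79.0 [-0.0048, 0.0291, 0.0026] 0.0254
78.0 [-0.0054, 0.0327, 0.0026] 0.0281
77.0 [-0.0061, 0.0363, 0.0026] 0.0309
76.0 [-0.0068, 0.0399, 0.0026] 0.0337
75.0 [-0.0076, 0.0435, 0.0026] 0.0365
74.0 [-0.0085, 0.0471, 0.0026] 0.0393
73.0 [-0.0094, 0.0506, 0.0026] 0.042
72.0 [-0.0104, 0.0541, 0.0026] 0.0448
```

Call:
apply_moves(deltas=[[1,[-0.0022,0.0036,0.002],0.006],[1,[-0.0027,0.011,0.002],0.0115],[1,[-0.0033,0.018,0.002],0.017],[1,[-0.0042,0.0255,0.002],0.0226],[1,[-0.005,0.029,0.002],0.0254],[1,[-0.0054,0.0327,0.002],0.028],[1,[-0.0054,0.0327,0.002],0.028]])

```text
t: 12.0
eef_pos: [0.5441, -0.0139, 0.1241]
tool_rot: [0.0, 0.778, 0.629, 0.0]
contact_force: [-1.2, 2.0, 1.1]
gripper_width: -0.004
grasp_force: 1.4
```

```bash
python3 line.py|grep side; python3 arc.py 78 77 76 75 74 73 72
python3 - <<'E'
import cv2,numpy as np
a=cv2.imread('pics/map_side.png')
from station import bot
q=bot.read_camera('side')['color'][190:280,225:325,::-1]
cv2.imwrite('pics/m6.png',cv2.resize(q,(600,540),interpolation=cv2.INTER_CUBIC))
E
```

```text
side ang 52.45 r 43.2 to 61.400000000000006 width deg 18.25 area 5195
side ang 132.49 r 25.0 to 27.0 width deg 32.5 area 1016
side ang 152.76 r 43.400000000000006 to 52.400000000000006 width deg 16.25 area 1941
side ang -30.74 r 50.800000000000004 to 62.400000000000006 width deg 12.5 area 1391
side ang -12.3 r 33.0 to 60.800000000000004 width deg 12.5 area 5229
12.1 [ 0.54403827 -0.01394053  0.12412266] r 0.04196648639989835 ang 77.42299489529594 yaw -12.069684488700403 F [-1.80252773  1.85098603  0.05815054]
78.0 [0.0002, -0.0021, 0.0006] -0.0002
77.0 [0.0001, 0.0016, 0.0006] 0.0026
76.0 [0.0001, 0.0052, 0.0006] 0.0054
75.0 [-0.0001, 0.0089, 0.0006] 0.0081
74.0 [-0.0003, 0.0125, 0.0006] 0.0109
73.0 [-0.0006, 0.0162, 0.0006] 0.0137
72.0 [-0.0009, 0.0198, 0.0006] 0.0165
```

View pics/m6.png

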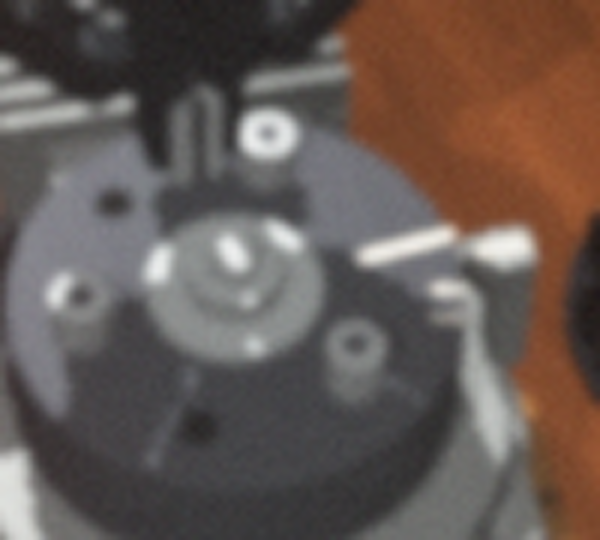

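The line runs (360,258)–(455,235) and stands just short of the pointer, whose tip is at (468,248). I'll advance about 3.8°, back off, lift and clear the top view.

Call:
apply_moves(deltas=[[1,[0,0.0036,0],0.0027],[1,[-0.0001,0.0072,0],0.0055],[1,[-0.0003,0.0108,0],0.0083],[1,[-0.0005,0.014,0],0.0107],[1,[-0.0005,0.014,0],0.0107],[1,[-0.0005,0.005,0],0.0107],[1,[-0.0005,-0.025,0],0.0107],[1,[-0.0005,-0.025,-0.15],0.0107],[1,[-0.0005,-0.025,-0.4],0.0107],[1,[-0.0005,-0.025,-0.5],0.0107]])

```text
t: 13.15
eef_pos: [0.5408, -0.0145, 0.2279]
tool_rot: [0.002, 0.799, 0.602, 0.002]
contact_force: [1.2, -0.7, -0.5]
gripper_width: -0.002
grasp_force: 0.0
```

Call:
apply_moves(deltas=[[1,[1,0,0],0],[1,[1,0,0],0],[1,[1,0,0],0],[1,[1,0,0],0],[1,[1,0,0],0],[1,[1,0,0],0]])

```text
t: 13.75
eef_pos: [0.5939, 0.18, 0.2237]
tool_rot: [0.001, 0.798, 0.603, -0.0]
contact_force: [-1.0, -1.6, -0.5]
gripper_width: 0.0
grasp_force: 0.0
```

```bash
python3 line.py|grep side
python3 - <<'E'
from line import *
im=blobs('top')
cv2.imwrite('pics/map_top.png',im[:,:,::-1])
from station import bot
a=bot.read_camera('top')['color'][185:265,260:365,::-1];b=bot.read_camera('side')['color'][190:280,225:330,::-1]
cv2.imwrite('pics/fin.png',np.hstack([cv2.resize(x,(400,360),interpolation=cv2.INTER_CUBIC) for x in (a,b)]))
E
```

```text
side ang 151.91 r 34.4 to 52.6 width deg 25.25 area 7085
side ang -42.57 r 52.400000000000006 to 61.0 width deg 6.0 area 774
side ang -33.73 r 51.400000000000006 to 62.400000000000006 width deg 6.5 area 1097
side ang -15.94 r 44.400000000000006 to 62.400000000000006 width deg 8.75 area 2394
top ang 16.83 r 61.0 to 62.400000000000006 width deg 26.0 area 342
top ang 43.44 r 35.6 to 49.800000000000004 width deg 19.25 area 2831
top ang 166.3 r 32.2 to 50.6 width deg 24.75 area 6936
top ang -73.58 r 37.0 to 51.2 width deg 18.75 area 2835
top ang -35.52 r 51.6 to 62.400000000000006 width deg 23.25 area 2725
top ang -14.34 r 36.0 to 62.400000000000006 width deg 8.5 area 3318
```

View pics/fin.png

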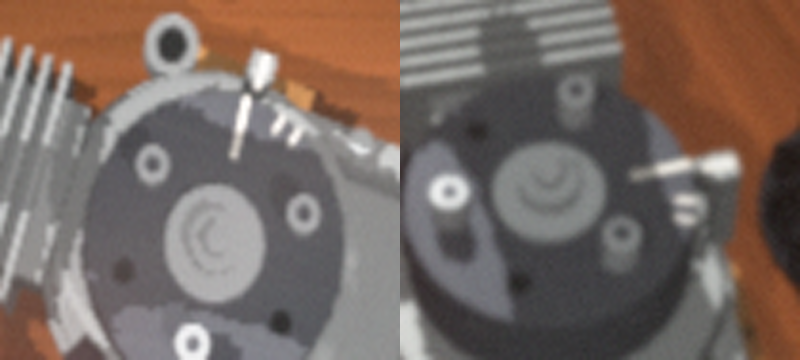

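The top view has the line from (236,158) to (247,98) and the pointer from (255,85) to (264,55), so the line is still about 2–3° short. I'll measure the pointer the same way.

Run:
```python
from h import *
from station import bot
import cv2
C=np.array([.5349,-.0549])
for n in ['top','side']:
    p=bot.read_camera(n);T=p['pose'];g0=cv2.imread('pics/top0.png' if n=='top' else 'pics/side0.png').min(2)
    for tag,g in (('start',g0),('now',p['color'].min(2))):
        s='';
        for r in [.040,.045,.05,.055,.06,.068,.071,.074,.077,.08]:
            a=np.radians(np.arange(-28,-4,.1));X=np.c_[C[0]+r*np.cos(a),C[1]+r*np.sin(a),0*a+.158]
            c=(X-T[:3,3])@T[:3,:3];u=c@p['intrinsics'].T;u=(u[:,:2]/u[:,2:]).astype(np.float32)
            v=cv2.remap(g,u[:,0][None],u[:,1][None],cv2.INTER_LINEAR)[0].astype(float)
            w=np.clip(v-v.min()-.5*(v.max()-v.min()),0,None);s+=f' {r*1e3:.0f}:{np.degrees((a*w).sum()/w.sum()):.1f}({v.max():.0f})'
        print(n,tag,s)
```

```text
top start  40:-11.2(235) 45:-12.9(234) 50:-10.8(234) 55:-16.7(133) 60:-19.3(142) 68:-17.3(236) 71:-17.2(247) 74:-17.3(248) 77:-17.4(250) 80:-17.5(237)
top now  40:-14.6(172) 45:-14.3(187) 50:-14.4(247) 55:-14.3(242) 60:-14.4(239) 68:-17.3(237) 71:-17.2(248) 74:-17.3(249) 77:-17.4(251) 80:-17.5(238)
side start  40:-5.6(178) 45:-5.9(199) 50:-5.0(181) 55:-17.5(105) 60:-17.7(127) 68:-18.5(215) 71:-18.8(225) 74:-18.7(224) 77:-18.6(214) 80:-18.6(140)
side now  40:-16.4(126) 45:-16.0(163) 50:-15.9(211) 55:-15.7(215) 60:-16.3(175) 68:-18.5(219) 71:-18.8(229) 74:-18.7(228) 77:-18.7(219) 80:-18.6(146)
```

Both views agree that it is 2.85° short. I'll return, descend behind the boss and nudge it on.

Call:
apply_moves(deltas=[[1,[-1,0,0],0],[1,[-1,0,0],0],[1,[-1,0,0],0],[1,[-1,0,0],0],[1,[-1,0,0],0],[1,[-1,0,0],0],[1,[-1,0,0],0]])

```text
t: 14.8
eef_pos: [0.5392, -0.012, 0.2241]
tool_rot: [-0.0, 0.798, 0.603, 0.0]
contact_force: [0.4, 0.3, 0.1]
gripper_width: 0.003
grasp_force: 0.0
```

Call:
apply_moves(deltas=[[1,[0,0,0.2],0],[1,[0,0,0.36],0],[1,[0,0,0.46],0],[1,[0,0,0.5],0],[1,[0,0,0.5],0],[1,[0,0,0.5],0]])

```text
t: 15.4
eef_pos: [0.5398, -0.0126, 0.1249]
tool_rot: [0.0, 0.798, 0.603, 0.0]
contact_force: [0.6, 0.7, -0.1]
gripper_width: 0.002
grasp_force: 0.0
```

```bash
python3 line.py|grep side; python3 arc.py 80 78 76 75 74 73 72 71 70.5 70
```

```text
side ang 50.12 r 42.6 to 61.2 width deg 19.5 area 5539
side ang 147.69 r 48.2 to 50.800000000000004 width deg 4.25 area 166
side ang -36.36 r 51.0 to 62.400000000000006 width deg 15.0 area 2063
side ang -16.12 r 32.800000000000004 to 62.400000000000006 width deg 13.0 area 5545
15.5 [ 0.53999566 -0.01275219  0.12524045] r 0.04245472201759859 ang 83.10641486219444 yaw -15.912527456504954 F [-0.44223355 -0.34017661  0.26542948]
80.0 [-0.0008, 0.0116, 0.0062] -0.0164
78.0 [-0.0001, 0.0189, 0.0062] -0.0109
76.0 [0.0002, 0.0263, 0.0063] -0.0053
75.0 [0.0003, 0.0299, 0.0063] -0.0025
74.0 [0.0003, 0.0336, 0.0063] 0.0002
73.0 [0.0003, 0.0372, 0.0063] 0.003
72.0 [0.0002, 0.0409, 0.0063] 0.0058
71.0 [0.0, 0.0446, 0.0063] 0.0086
70.5 [-0.0001, 0.0464, 0.0063] 0.01
70.0 [-0.0002, 0.0482, 0.0063] 0.0114
```

Call:
apply_moves(deltas=[[1,[0,0.015,0],0],[1,[0,0.028,0],0.002],[1,[0,0.034,0],0.003],[1,[0,0.039,0],0.005],[1,[0,0.043,0],0.006],[1,[0,0.046,0],0.007],[1,[0,0.046,0],0.007]])

```text
t: 16.2
eef_pos: [0.5473, -0.0153, 0.1239]
tool_rot: [-0.0, 0.811, 0.584, -0.0]
contact_force: [-3.4, 1.8, 2.5]
gripper_width: 0.001
grasp_force: 1.8
```

```bash
python3 line.py|grep side; python3 arc.py 72
```

```text
side ang 48.26 r 42.800000000000004 to 60.800000000000004 width deg 17.75 area 4922
side ang 123.03 r 25.0 to 27.0 width deg 28.5 area 824
side ang 148.06 r 41.6 to 53.400000000000006 width deg 20.75 area 3208
side ang -34.95 r 52.2 to 62.400000000000006 width deg 10.25 area 1139
side ang -17.17 r 34.800000000000004 to 62.400000000000006 width deg 11.5 area 4773
16.3 [ 0.54743287 -0.01538673  0.12397493] r 0.041453241136760584 ang 72.40194943595543 yaw -18.45153563976057 F [-2.06949181  2.0852761   1.55934424]
72.0 [0.0028, 0.0014, -0.0001] -0.0013
```

Call:
apply_moves(deltas=[[1,[0,0.0025,0],0.002],[1,[0,0.0045,0],0.0035],[1,[0,0.0045,0],0.0035],[1,[0,-0.005,0],0.0035],[1,[0,-0.035,0],0.0035],[1,[0,-0.035,-0.15],0.0035],[1,[0,-0.035,-0.4],0.0035],[1,[0,-0.035,-0.5],0.0035]])

```text
t: 17.1
eef_pos: [0.5432, -0.0143, 0.2279]
tool_rot: [0.002, 0.818, 0.575, 0.002]
contact_force: [0.7, -0.5, -0.3]
gripper_width: -0.0
grasp_force: 0.0
```

Call:
apply_moves(deltas=[[1,[1,0,0],0],[1,[1,0,0],0],[1,[1,0,0],0],[1,[1,0,0],0],[1,[1,0,0],0],[1,[1,0,0],0],[1,[1,0,0],0]])

```text
t: 17.8
eef_pos: [0.6086, 0.1731, 0.2242]
tool_rot: [0.0, 0.818, 0.575, -0.0]
contact_force: [0.0, -0.1, 1.3]
gripper_width: 0.001
grasp_force: 0.0
```

Run:
```python
from h import *
from station import bot
import cv2
C=np.array([.5349,-.0549])
for n in ['top','side']:
    p=bot.read_camera(n);T=p['pose'];g=p['color'].min(2);s=''
    for r in [.040,.045,.05,.055,.06,.068,.071,.074,.077]:
        a=np.radians(np.arange(-28,-4,.1));X=np.c_[C[0]+r*np.cos(a),C[1]+r*np.sin(a),0*a+.158]
        c=(X-T[:3,3])@T[:3,:3];u=c@p['intrinsics'].T;u=(u[:,:2]/u[:,2:]).astype(np.float32)
        v=cv2.remap(g,u[:,0][None],u[:,1][None],cv2.INTER_LINEAR)[0].astype(float)
        w=np.clip(v-v.min()-.5*(v.max()-v.min()),0,None);s+=f' {r*1e3:.0f}:{np.degrees((a*w).sum()/w.sum()):.1f}({v.max():.0f})'
    print(n,s)
    for k in ['fan','ashtray','kick_lever','fuel_cap']:
        r=bot.look_for(p,k)
        if r: print(k,np.round(r[0]['point'],3),r[0]['confidence'])
o=bot.get_obs();print(o['t'],o['eef_pos'])
```

```text
top  40:-17.6(176) 45:-17.4(183) 50:-17.3(179) 55:-17.4(181) 60:-17.6(173) 68:-17.3(238) 71:-17.2(248) 74:-17.3(249) 77:-17.4(250)
fan [ 0.734 -0.05   0.004] 0.7
kick_lever [ 0.638 -0.234  0.015] 0.65
fuel_cap [0.419 0.043 0.029] 0.84
side  40:-19.4(127) 45:-19.2(126) 50:-19.0(127) 55:-18.9(126) 60:-17.9(142) 68:-18.4(222) 71:-18.8(228) 74:-18.7(229) 77:-18.7(218)
fan [ 0.731 -0.053  0.002] 0.56
ashtray [ 0.49  -0.221  0.102] 0.9
kick_lever [ 0.626 -0.251  0.024] 0.78
fuel_cap [0.41  0.04  0.025] 0.94
18.3 [0.60858926 0.17481215 0.22415501]
```

The line and pointer now agree to about 0.2° in both views, and the hand is clear, so I'll hand in.

```bash
python3 -c "
from station import bot
print(bot.hand_in())"
```

```text
the job is handed in; nothing more can be done
None
```

The flywheel's long timing line is in line with the crankcase pointer to within about 0.3° (roughly 0.3 mm at the rim) in both the top and side views. The hand is clear, nothing around the engine was touched, and the job was handed in at about 18 s; no verdict was returned.

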